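# Unhasp the sample case and lever its lid open with the scraper

## Task

Open the blue sample case: swing its steel hasp off the lid's catch and right over to the front, then push the blade of the green-handled scraper into the gap under the lid's front edge and lever the lid up with it, not with the gripper, until it stands about halfway to upright or further. Finally lay the scraper back on the white cutting board, right side up as you found it, and leave the roots and the other things where they are.

Things in the scene. Friction and masses are not known exactly. Their poses are not given: they have to be found in the camera images.
- case: Fixed blue case with white lid, 180 (x) x 260 (y) x 93 mm high. Origin: centre of its underside, on the table. The front with the hasp looks to its -x (roughly world -y), lid hinge along y at the back. Front face at x = -90 mm; front wall 6 mm thick, top 75 mm up; shut lid's underside 85 mm up: an open gap 10 mm high runs along the front. Two pale roots inside, tops below 45 mm.
- lid (a joint): Angle of the white lid (180 x 260 x 8 mm, 0.2 kg, no handle), rad: 0 shut, pi/4 halfway to upright, 1.9 stop. The front edge rises as it grows. The stiff hinge holds the lid at any angle; about 3 N upward at the front edge raises it. A steel catch (12 x 8 mm, 20 mm tall) stands on it near the front, in the hasp's slot.
- hasp (a joint): Angle of the steel hasp, rad: near 0 lying over the catch (start), pi/2 standing up, 2.6 stop, sticking out in front of the case; swung off beyond 2.0. Hinged along the case's y in front of the front face; grows as the free end goes up and over to the case's -x. It swings freely: past about 1.3 it falls forward to the stop, before that back on the lid.
- hasp_grip (a point): Centre of the hasp's red grip bar: round, 40 mm long along the case's y, 14 mm thick, ends flat. At joint 0 it lies 60 mm to the case's +x of the hasp's hinge and 28 mm higher: 126 mm above the table, 33 mm above the lid. Its stem is 24 mm wide, narrower than the bar, so the two end faces can be pinched from above and the bar turns between the fingers.
- hasp_hinge (a point): Middle of the hasp's hinge axis, at case (-98, 65, 98) mm.
- pry_gap (a point): Point fixed on the case, middle of the gap's height (80 mm up) in the plane of the front face, 60 mm to the case's -y of its middle, clear of the hasp: a good place for the blade.
- lid_edge (a point): Point on the lid: lower front edge, straight above pry_gap when shut (85 mm up); moves with the lid, 180 mm from its hinge axis.
- lid_hinge (a point): Middle of the lid's hinge axis, at case (90, 0, 89) mm; parallel to the case's y axis, 4 mm above the lid's underside.
- scraper: Loose scraper, 90 g, lying on the board. Origin: centre of the handle's underside; x runs along it to the blade, z up. Green handle 100 (x, from -50 to 50) x 18 (y) x 28 mm tall (z 0 to 28). Steel blade 3 mm thick from z = 2 to 5 mm, from the handle to x = 120, 36 mm wide beyond x = 70.
- scraper_tip (a point): Middle of the blade's front edge, at scraper (120, 0, 3.5) mm, mid-thickness.
- scraper_grip (a point): Good place to hold the handle across its 18 mm width, from above: scraper (12, 0, 18) mm.
- board: White cutting board fixed on the table, 280 (x) x 200 (y) x 12 mm thick. Origin: centre of its underside. A small pale peeled root lies on its +y half; the scraper lies near y = -30 mm.
- root_a: Loose dried brown root, about 110 x 50 x 34 mm, on the table in front of the case; leave alone. Origin: underside centre.
- root_b: Brown root, about 120 x 50 x 36 mm, beyond the work area; leave alone.
- root_c: Brown root, about 95 x 50 x 32 mm, beyond the board; leave alone.
- peeled: Pale peeled root, about 76 x 40 x 26 mm, on the board's +y half; leave alone.
- bowl: Steel bowl, 130 mm across, 50 mm high; leave alone.
- brush: White hand brush lying on the table; leave alone.
- spray: White bottle, 66 mm across, 170 mm tall; leave alone.
There are look-alikes about, which are no part of the job. Leave any pink look-alike of the scraper alone.

How it is judged:
By the outcome, as a careful person would: the job done as asked, in the order asked, and still so for the second after the job is handed in, with the robot touching nothing.
It also fails if it takes over 72 s, if anything falls off the work surface, if the arm or the gripper's body presses on something with over 40 N, if the wrist force passes 120 N, or if a joint passes its speed limit or range.

## Robot

A 6-joint arm with a two-finger parallel gripper is mounted at the origin on the work surface. World frame = base frame: x ahead of the robot, y to its left, z up, the work surface at z = 0. Lengths are in m, angles in rad, forces in N, time in s.
With the tool pointing down it reaches from about 0.275 to 0.825 m from the base axis. Payload 5.2 kg.
Tool frame: the origin (TCP) lies at the very end of the fingers, on their centre line; the grasp point (between the pads) lies 19 mm behind it (arm.hold_point_z is the distance from the TCP to the grasp point, in m); z points along the fingers, y is the direction in which the jaws open and shut (so a half turn about z gives the same grasp; the last joint's range is limited). The gripper opens to 93 mm and grips with 3 to 60 N. Pads are 15 mm wide; open, the fingers measure 128 mm over their backs; the gripper's body (75 mm by 188 mm) begins 65 mm behind the grasp point.
Start: joints at [0.906, 0.259, 1.535, -0, 1.348, -0.203], TCP at [0.245, 0.492, 0.189] pointing down, gripper open.
Joint ranges: [-3.14, 3.14], [-0.91, 2.08], [0.19, 2.58], [-1.22, 4.36], [0.22, 2.71], [-3.12, 3.12]. Speed limits (rad/s): [2.57, 2.57, 3.14, 3.14, 3.14, 3.14].

## Interface

Orientations are given as a rotation vector (axis times angle).
In Python, from station import arm, imaging gives the robot as it stands. The module is installed in compiled form; this text tells all that it offers.
- The arm moves only by the shell command python3 -m pendant 'ROWS' [FORCE]. ROWS is JSON, a list of rows, each a list of 3 entries, a list of its own where there are three numbers: the shift along the world's x, y, z in m, then the turn, a rotation vector about the world's x, y, z in degrees, then the closure, from -1 (fully open) to 1 (shut), so that 0 is half open. In form: [[[x, y, z], [wx, wy, wz], claw], ...]. A call has 1 to 12 rows; each row is the pose to reach, as a shift and turn from the pose commanded when the call began; what a row does not reach only later rows make up. A row lasts 1/10 s, in which the tool goes at most 50 mm and 8.59 degrees, less where a joint would pass 70% of its speed; a pose out of reach is approached as far as the arm can. A call with a gripper value outside its range is refused whole. The fingers move at their own pace and stop on an object; FORCE is the grip in N (left out, the last holds). Time passes only in rows, so rows that repeat a pose let the fingers close. It gives the time, the measured TCP pose, the force and the opening at its end, in the units of the state.
- arm.state(): the state, without advancing time (a new reading comes with each control period).
- imaging.camera(name): name is "side" or "top"; returns the picture (400x640x3 uint8, red, green, blue); there is no depth.
- imaging.calibration(name): a dict with "fovy" (degrees; the focal length in pixels is half the picture's height over the tangent of half this angle, whatever the lens; pixels are square), "cx", "cy" (the principal point, pixels), "k1" (the pictures are not rectified: a ray, as slopes to the right and down, at radius r is drawn at 1 + k1 r^2 times it, then the intrinsics apply), "pose" (4x4, takes a point from camera to world coordinates). Camera axes: x right, y down, z forward; pixel columns grow to the right and rows downward; lengths in m; the calibration is good to about 2 mm. A picture is of the moment at which its call begins. calibration takes no time and is no camera call.
- arm.finish_job(): hands the job in, once; it reports no verdict.
Trained networks look in the newest picture that a camera, given by its name, has taken for a name from the list of things; names that differ only in an ending like _2 or _b are one class to them, and where a whole thing is asked for, a point or a joint stands for the part that bears it (a point fixed in the world has none). Each returns a list of dicts, best first, with "score" (0 to 1); they miss things now and then, are a little off and sometimes report something else, mostly with a low value. They report only what shows in the picture. A call takes as long as a camera call. They do not tell look-alikes from the thing itself.
- imaging.regions_of(camera, target): "pixels" (400x640 bool, what is visible of it).
- imaging.pinpoint(camera, target): "at" ([x, y, z] in m, in world coordinates, good to about 4 mm: a listed point, or the origin of a listed thing).
The state is a dict: "clock": time; "joint_pos": joint angles; "dq": joint speeds; "joint_torque": joint torques, N m; "tool_pos": TCP position; "tool_rot": TCP orientation; "contact_force": force on the tool from outside, world axes, zero at the start; "ft_torque": the same for the moment, N m; "finger_gap": opening from 0.0 (shut) to 1.0 (fully open).
Only numpy, scipy, OpenCV 4.12 (cv2) and the standard library are available. Lean on these libraries where they do the work, as an engineer would, in place of code of your own. Each camera call takes 0.05 s, during which the arm holds its last target.

## Working session

There is one attempt and no reset: what is moved stays moved. The work goes in short steps, Python scripts to look and compute and a shell command to move; the robot and the scene stay as the last step left them, time stands still between calls to the robot, and variables do not carry over. Pictures are saved under pics/ and viewed, and the job is handed in when it is done.

```bash
mkdir -p pics; python3 - <<'E'
from station import arm, imaging
import cv2
for c in ("side","top"):
    im=imaging.camera(c); cv2.imwrite(f"pics/{c}0.png",im[:,:,::-1])
    k=imaging.calibration(c); print(c,{a:(b if a!='pose' else [[round(x,3) for x in r] for r in b]) for a,b in k.items()})
s=arm.state();print(s)
E
```

```text
side {'fovy': 44.87943493144122, 'cx': 317.80230245281746, 'cy': 203.92730068708795, 'k1': -0.009331824724498316, 'pose': [[np.float64(0.941), np.float64(-0.213), np.float64(0.264), np.float64(0.144)], [np.float64(-0.339), np.float64(-0.569), np.float64(0.749), np.float64(-1.051)], [np.float64(-0.009), np.float64(-0.794), np.float64(-0.608), np.float64(1.005)], [np.float64(0.0), np.float64(0.0), np.float64(0.0), np.float64(1.0)]]}
top {'fovy': 51.14044462472972, 'cx': 320.5230562231222, 'cy': 197.13601616384614, 'k1': -0.01083886268596228, 'pose': [[np.float64(0.028), np.float64(-0.988), np.float64(0.152), np.float64(0.369)], [np.float64(-0.999), np.float64(-0.031), np.float64(-0.023), np.float64(0.062)], [np.float64(0.028), np.float64(-0.151), np.float64(-0.988), np.float64(1.108)], [np.float64(0.0), np.float64(0.0), np.float64(0.0), np.float64(1.0)]]}
{'clock': 0.1, 'joint_pos': array([ 9.06189453e-01,  2.59263122e-01,  1.53593873e+00,  7.73749431e-06,
        1.34799254e+00, -2.02800180e-01]), 'dq': array([-0.00066253, -0.0010349 , -0.00228413,  0.00022218,  0.00031156,
       -0.00064003]), 'joint_torque': array([ 1.80403615e-03, -4.38207614e+01, -2.84641099e+01,  7.19505013e-02,
        3.63104220e-02,  2.46975185e-05]), 'tool_pos': array([0.24471079, 0.49198136, 0.18811865]), 'tool_rot': array([-7.18822256e-01, -3.05755163e+00,  2.27759290e-03]), 'contact_force': array([ 0.66265159, -0.06595578,  0.17879147]), 'ft_torque': array([-0.04576907,  0.01595509, -0.00947357]), 'finger_gap': 1.0006741176343295}
```

View pics/side0.png

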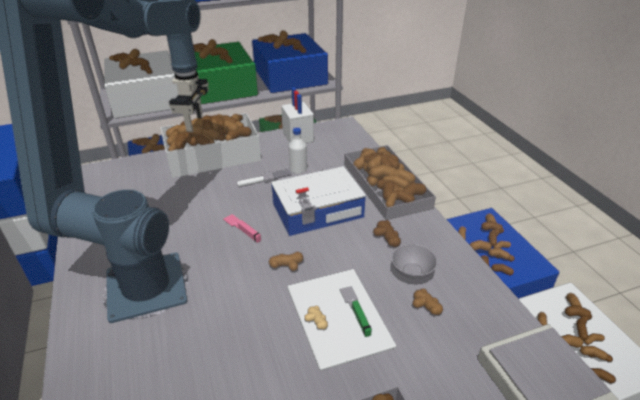

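View pics/top0.png

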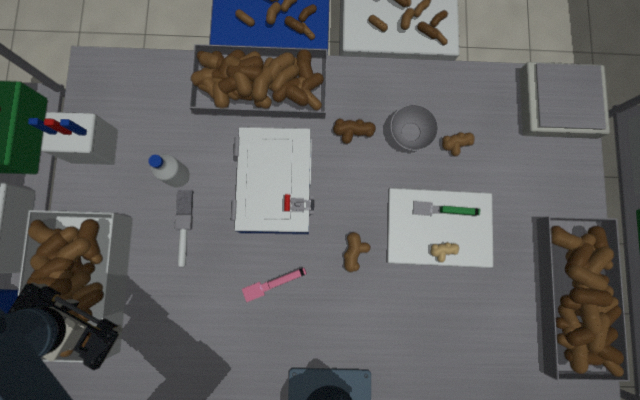

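```bash
cat > h.py <<'E'
from station import arm, imaging
import numpy as np, cv2
def K(c):
    k=imaging.calibration(c); f=200/np.tan(np.radians(k['fovy'])/2); return k,f
def ray(c,u,v):
    k,f=K(c); d=np.array([(u-k['cx'])/f,(v-k['cy'])/f]); s=d.copy()
    for _ in range(8): s=d/(1+k['k1']*(s@s))
    P=np.array(k['pose'],float); w=P[:3,:3]@np.array([s[0],s[1],1]); return P[:3,3],w/np.linalg.norm(w)
def proj(c,p):
    k,f=K(c);P=np.array(k['pose'],float); q=P[:3,:3].T@(np.array(p)-P[:3,3]); s=q[:2]/q[2]; s=s*(1+k['k1']*(s@s)); return np.round([k['cx']+f*s[0],k['cy']+f*s[1]],1)
def onplane(c,u,v,z):
    o,d=ray(c,u,v); return o+d*(z-o[2])/d[2]
def tri(a,b):
    # a,b pixel in side and top
    o1,d1=ray('side',*a);o2,d2=ray('top',*b)
    t=np.linalg.lstsq(np.stack([d1,-d2],1),o2-o1,rcond=None)[0]
    p,q=o1+d1*t[0],o2+d2*t[1]; return (p+q)/2,np.linalg.norm(p-q)
def crop(c,u0,v0,u1,v1,s,name):
    im=imaging.camera(c)[v0:v1,u0:u1,::-1]; cv2.imwrite('pics/'+name,cv2.resize(im,None,fx=s,fy=s,interpolation=cv2.INTER_CUBIC))
E
python3 - <<'E'
from h import *
crop('side',210,150,410,350,3,'s1.png'); crop('top',220,110,500,310,2.8,'t1.png')
np.set_printoptions(precision=4,suppress=True)
for n in ['hasp_grip','hasp_hinge','lid_edge','pry_gap','lid_hinge','scraper','scraper_tip','scraper_grip','case','board','root_a','peeled']:
    for c in('side','top'):
        print(n,c,[(np.round(r['at'],4).tolist(),round(float(r['score']),2)) for r in imaging.pinpoint(c,n)[:3]])
print(arm.state()['clock'])
E
```

```text
hasp_grip side [([0.5102, 0.1191, 0.123], 0.7)]
hasp_grip top []
hasp_hinge side [([0.5065, 0.0611, 0.1008], 0.76)]
hasp_hinge top [([0.508, 0.0581, 0.0986], 0.69)]
lid_edge side [([0.7066, -0.3329, 0.0002], 0.72), ([0.6309, 0.0692, 0.087], 0.65), ([0.6279, 0.0686, 0.0826], 0.43)]
lid_edge top [([0.6283, 0.0681, 0.0843], 0.58), ([0.5015, 0.1192, 0.125], 0.58)]
pry_gap side [([0.6279, 0.0664, 0.083], 0.78), ([0.5737, 0.158, -0.0008], 0.73), ([0.3939, -0.0443, 0.0033], 0.71)]
pry_gap top [([0.6328, 0.0648, 0.0852], 0.86), ([0.5025, 0.1201, 0.1253], 0.35)]
lid_hinge side [([0.5697, 0.2478, 0.0876], 0.61)]
lid_hinge top [([0.567, 0.2457, 0.0894], 0.6)]
scraper side [([0.5147, -0.3354, 0.0119], 0.71)]
scraper top [([0.3257, 0.1177, 0.0001], 0.87), ([0.5145, -0.3365, 0.0148], 0.76)]
scraper_tip side [([0.2773, 0.2286, 0.0052], 0.94), ([0.5209, -0.2132, 0.0156], 0.56), ([0.7055, -0.3344, -0.0008], 0.35)]
scraper_tip top [([0.2765, 0.2267, -0.0018], 0.96), ([0.5212, -0.2106, 0.0166], 0.57)]
scraper_grip side [([0.5138, -0.3185, 0.0282], 0.76), ([0.3215, 0.1284, 0.0172], 0.71)]
scraper_grip top [([0.3207, 0.1262, 0.0195], 0.85), ([0.5109, -0.3171, 0.033], 0.82)]
case side [([0.5709, 0.1579, -0.0017], 0.79), ([0.6298, 0.0669, 0.0813], 0.63)]
case top [([0.5711, 0.1582, -0.001], 0.93), ([0.5106, -0.3178, 0.0296], 0.67)]
board side [([0.4683, -0.2846, 0.0031], 0.64), ([0.5122, -0.3336, 0.0136], 0.36)]
board top [([0.4646, -0.2862, -0.0031], 0.67)]
root_a side [([0.3959, -0.0485, 0.003], 0.93), ([0.7299, -0.0511, 0.0029], 0.92), ([0.7085, -0.3324, -0.0025], 0.71)]
root_a top [([0.7109, -0.334, 0.0006], 0.83), ([0.3931, -0.0525, 0.0033], 0.67), ([0.7258, -0.049, -0.0003], 0.59)]
peeled side [([0.5096, 0.118, 0.1258], 0.68), ([0.4093, -0.2881, 0.0129], 0.58)]
peeled top [([0.4104, -0.288, 0.0142], 0.93)]
1.4
```

View pics/s1.png

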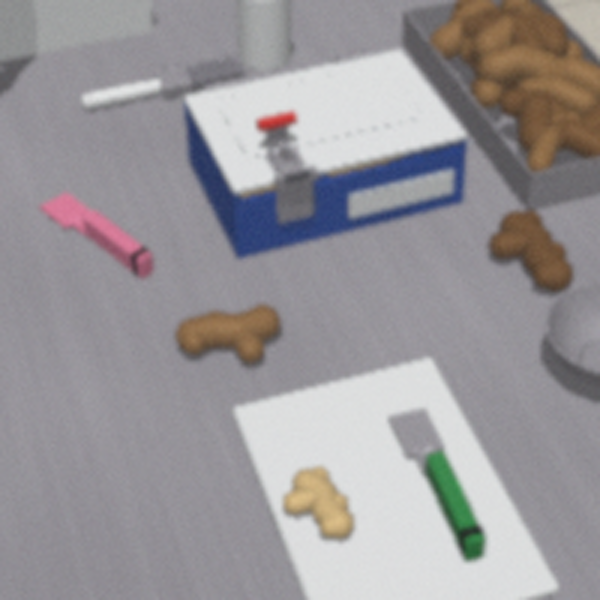

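View pics/t1.png

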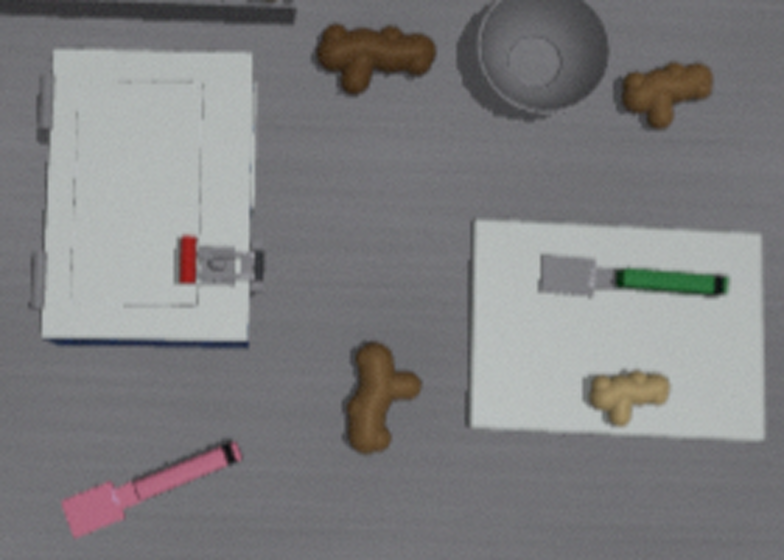

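```bash
python3 - <<'E'
from h import *
np.set_printoptions(precision=4,suppress=True)
bar=tri((302.3,190.3),(287.1,202.9));print('bar',bar)
# rigid fit case
L=np.array([[-98,65],[-98,65],[-90,-60],[-90,-60],[-90,-60],[-90,-60],[90,0],[90,0],[0,0],[0,0]])/1000
W=np.array([[.5065,.0611],[.508,.0581],[.6309,.0692],[.6283,.0681],[.6279,.0664],[.6328,.0648],[.5697,.2478],[.567,.2457],[.5709,.1579],[.5711,.1582]])
a=L-L.mean(0);b=W-W.mean(0)
th=np.arctan2((a[:,0]*b[:,1]-a[:,1]*b[:,0]).sum(),(a*b).sum());R=np.array([[np.cos(th),-np.sin(th)],[np.sin(th),np.cos(th)]]);t=W.mean(0)-R@L.mean(0)
print('case',t,np.degrees(th),(W-(L@R.T+t))*1000)
def cw(x,y,z): return np.r_[R@[x,y]+t,z]
for n,p in dict(grip=(-.038,.065,.126),hinge=(-.098,.065,.098),gap=(-.09,-.06,.08)).items(): q=cw(*p);print(n,q,proj('side',q),proj('top',q))
# lid top corners from regions, for yaw
for n,z in (('lid',.093),('board',.012)):
  for c in('side','top'):
    r=imaging.regions_of(c,n)
    for q in r[:1]:
        m=q['pixels'].astype(np.uint8); cs=max(cv2.findContours(m,0,1)[0],key=cv2.contourArea)
        P=np.array([onplane(c,u,v,z)[:2] for u,v in cs[:,0]],np.float32)
        print(n,c,round(q['score'],2),m.sum(),cv2.minAreaRect(P))
for c in('side','top'):
    for q in imaging.regions_of(c,'scraper')[:3]:
        m=q['pixels'];v,u=np.nonzero(m);P=np.array([onplane(c,a,b,.03)[:2] for a,b in zip(u,v)],np.float32)
        print('scr',c,round(q['score'],2),m.sum(),u.mean(),v.mean(),cv2.minAreaRect(P))
s=(0.5146,-0.3360);tp=(0.521,-0.212);print('scr yaw',np.degrees(np.arctan2(tp[1]-s[1],tp[0]-s[0])))
from scipy.spatial.transform import Rotation as Ro
print(Ro.from_rotvec(arm.state()['tool_rot']).as_matrix())
E
```

```text
bar (array([0.5046, 0.1174, 0.1241]), np.float64(0.0025344351001637556))
case [0.57   0.1573] 90.40403207580397 [[ 0.7622  2.3044]
 [ 2.2622 -0.6956]
 [ 0.2217  1.5232]
 [-2.3783  0.4232]
 [-2.7783 -1.2768]
 [ 2.1217 -2.8768]
 [ 0.2895  0.5507]
 [-2.4105 -1.5493]
 [ 0.8549  0.6485]
 [ 1.0549  0.9485]]
grip [0.5053 0.1188 0.126 ] [302.  189.6] [286.6 202. ]
hinge [0.5057 0.0588 0.098 ] [308.5 207.8] [311.9 204.2]
gap [0.6307 0.0677 0.08  ] [345.2 202.1] [309.8 156. ]
lid side 0.92 2523 ((0.566375732421875, 0.15393288433551788), (0.2623647153377533, 0.1914667934179306), 0.10537999123334885)
lid top 0.79 7248 ((0.5670049786567688, 0.15720121562480927), (0.2594965696334839, 0.179952472448349), 0.8490587472915649)
board side 0.79 5841 ((0.46567028760910034, -0.28753185272216797), (0.2855154573917389, 0.20435987412929535), 88.88993072509766)
board top 0.82 6915 ((0.4648158550262451, -0.28291523456573486), (0.2805684804916382, 0.20176616311073303), 89.0049057006836)
scr side 0.92 412 242.91990291262135 227.1359223300971 ((0.3082253336906433, 0.12066692113876343), (0.04113554209470749, 0.17328083515167236), 24.946121215820312)
scr side 0.71 579 356.2055267702936 309.23316062176167 ((0.508274257183075, -0.30594682693481445), (0.17125241458415985, 0.036422643810510635), 87.65729522705078)
scr top 0.61 614 442.4869706840391 209.5700325732899 ((0.5100102424621582, -0.2937406003475189), (0.17473284900188446, 0.03584377095103264), 87.01634979248047)
scr top 0.58 596 269.3976510067114 284.94463087248323 ((0.31198468804359436, 0.1474534422159195), (0.034056179225444794, 0.16555774211883545), 23.907060623168945)
scr yaw 87.04542017594028
[[-0.8952  0.4456 -0.    ]
 [ 0.4456  0.8952 -0.    ]
 [-0.     -0.     -1.    ]]
```

Candidates for the scraper: green one at top (445,210), side (360,312), on the board, and the pink one at top (275,284), side (243,228), on the bare table. The green-handled one on the white board fits. The crops confirm it. The bar triangulates to (0.505, 0.118, 0.124), which matches the 126 mm given.

Next is moving over the hasp bar.

```bash
python3 -m pendant '[[[0.05,-0.01,0.04],[0,0,-8],-1],[[0.26,-0.374,0.04],[0,0,-63],-1],[[0.26,-0.374,0.04],[0,0,-63],-1],[[0.26,-0.374,0.04],[0,0,-63],-1],[[0.26,-0.374,0.04],[0,0,-63],-1],[[0.26,-0.374,0.04],[0,0,-63],-1],[[0.26,-0.374,0.04],[0,0,-63],-1],[[0.26,-0.374,0.04],[0,0,-63],-1],[[0.26,-0.374,0.04],[0,0,-63],-1],[[0.26,-0.374,0.04],[0,0,-63],-1],[[0.26,-0.374,0.04],[0,0,-63],-1],[[0.26,-0.374,0.04],[0,0,-63],-1]]' 30
python3 - <<'E'
from h import *
crop('side',210,90,410,250,4,'s2.png'); crop('top',200,100,400,250,4,'t2.png')
s=arm.state();print(s['clock'],s['tool_pos'],s['tool_rot'],s['joint_pos'])
E
```

```text
clock: 2.9
tool_pos: [0.5049, 0.1182, 0.2286]
tool_rot: [-2.212, -2.229, 0.0]
contact_force: [-0.2, 1.1, -0.1]
finger_gap: 1.001
3.0 [0.50434676 0.1194049  0.22880989] [-2.20948418e+00 -2.23234803e+00 -7.07461445e-05] [1.66103254e-02 1.76930170e-01 1.54173344e+00 5.38927187e-04
 1.42338707e+00 6.23635723e-03]
```

View pics/s2.png

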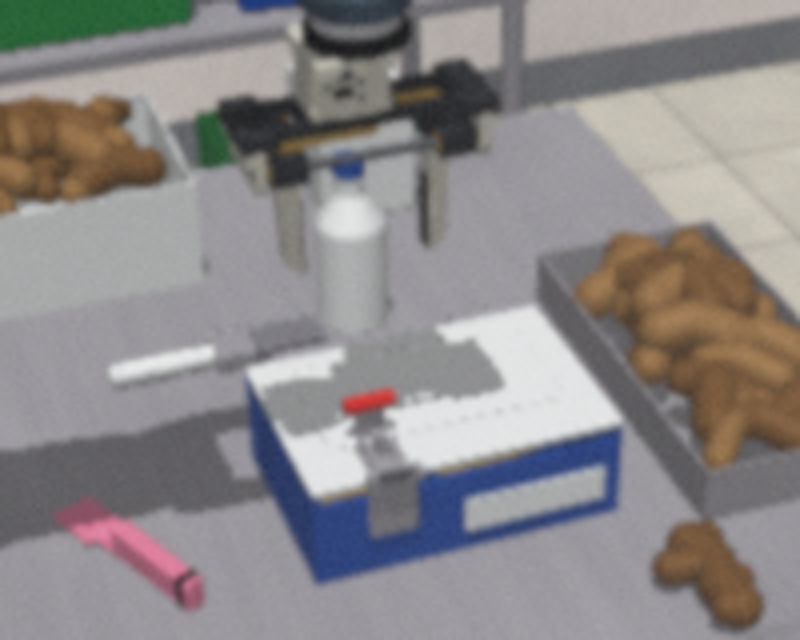

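View pics/t2.png

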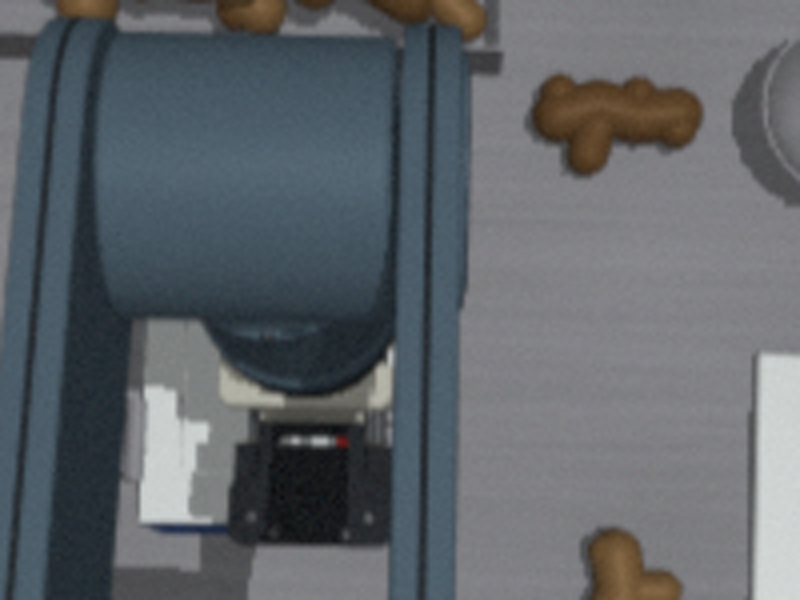

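```bash
python3 -m pendant '[[[0,0,-0.04],[0,0,0],-1],[[0,0,-0.08],[0,0,0],-1],[[0,0,-0.11],[0,0,0],-0.6],[[0,0,-0.121],[0,0,0],-0.4],[[0,0,-0.121],[0,0,0],0],[[0,0,-0.121],[0,0,0],1],[[0,0,-0.121],[0,0,0],1],[[0,0,-0.121],[0,0,0],1],[[0,0,-0.121],[0,0,0],1],[[0,0,-0.121],[0,0,0],1]]' 15
python3 - <<'E'
from h import *
crop('side',210,90,410,250,4,'s3.png')
E
```

```text
clock: 4.0
tool_pos: [0.5054, 0.1183, 0.1084]
tool_rot: [2.211, 2.231, 0.001]
contact_force: [-0.2, 0.9, -0.3]
finger_gap: 0.361
```

View pics/s3.png

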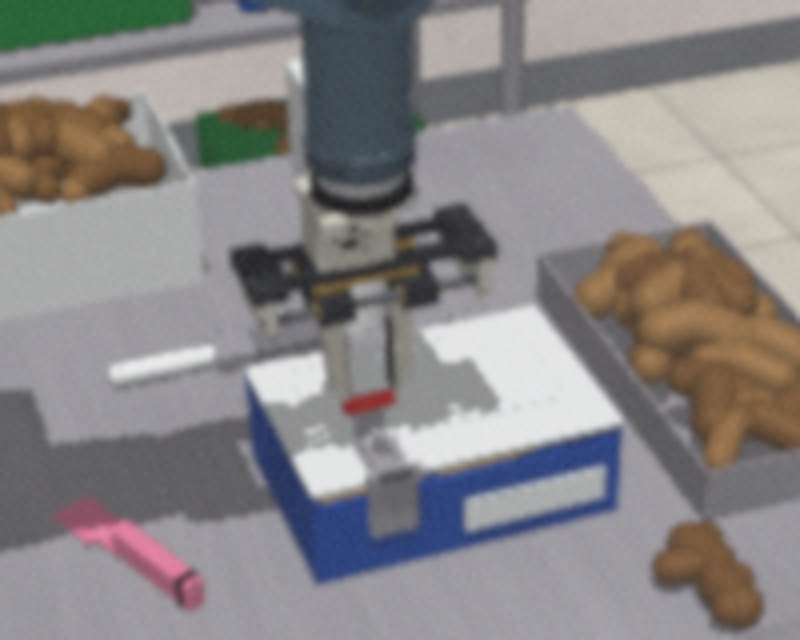

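```bash
python3 - <<'E'
from h import *
p=arm.state()['tool_pos'];print(p, arm.state()['finger_gap'])
for q in ((0,0,0),(.02,0,0),(-.02,0,0),(0,0,.019),(-.017,0,0)): 
    v=proj('side',p+np.array(q)); print(q,v,(v-[210,90])*4)
print('hasp_grip',imaging.pinpoint('side','hasp_grip'),arm.state()['clock'])
E
```

```text
[0.50524111 0.11834295 0.10822523] 0.3182058701164253
(0, 0, 0) [302.1 194.3] [368.4 417.2]
(0.02, 0, 0) [308.2 193. ] [392.8 412. ]
(-0.02, 0, 0) [296.1 195.6] [344.4 422.4]
(0, 0, 0.019) [302.  189.4] [368.  397.6]
(-0.017, 0, 0) [297.  195.4] [348.  421.6]
hasp_grip [{'at': [0.5061, 0.1202, 0.1276], 'score': 0.47}, {'at': [0.7073, -0.3303, -0.002], 'score': 0.32}] 4.1
```

```bash
python3 - <<'E'
from h import *
p=np.array([.5049,.1182,.2286])
for q in ((.0465,0,0),(-.0465,0,0)): 
    v=proj('side',p+np.array(q)); print(q,v,(v-[210,90])*4)
crop('side',260,140,340,220,8,'s4.png'); crop('top',240,160,340,240,8,'t4.png')
s=arm.state();print(s['tool_pos'],s['finger_gap'],s['contact_force'])
E
```

```text
(0.0465, 0, 0) [315.6 158.8] [422.4 275.2]
(-0.0465, 0, 0) [286.  164.8] [304.  299.2]
[0.50508002 0.11833082 0.1079097 ] 0.190298407987136 [ 0.14209046 -0.31633387  0.24975993]
```

View pics/s4.png

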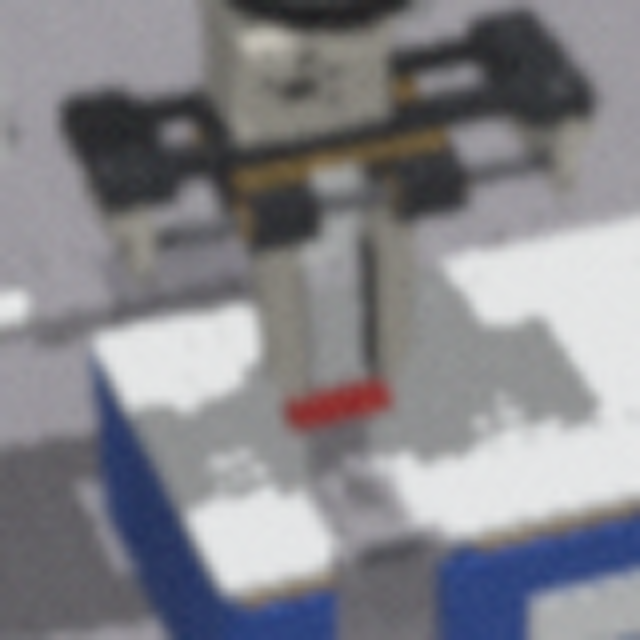

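View pics/t4.png

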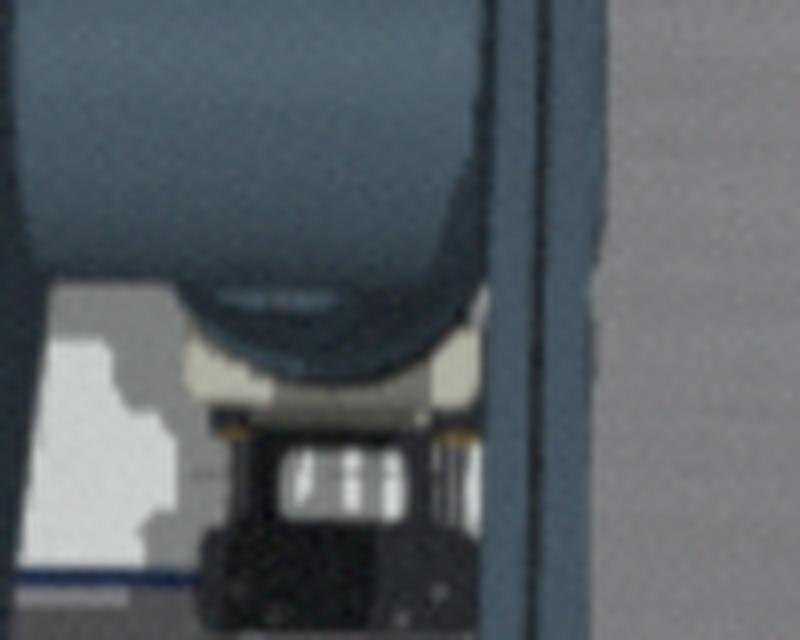

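```bash
python3 - <<'E'
from h import *
for y in (.118,.13,.14,.15):
  for z in (.15,.19,.22): print(y,z,'top',(proj('top',(.42,y,z))-[240,160])*8,'side',(proj('side',(.42,y,z))-[260,140])*8)
E
cat > /dev/null; python3 - <<'E'
import cv2;im=cv2.imread('pics/t2.png');print(im.shape)
E
```

```text
0.118 0.15 top [359.2 620. ] side [120.8 392.8]
0.118 0.19 top [351.2 612. ] side [114.4 305.6]
0.118 0.22 top [344.  605.6] side [108.8 237.6]
0.13 0.15 top [316.8 619.2] side [112.  375.2]
0.13 0.19 top [307.2 610.4] side [105.6 288. ]
0.13 0.22 top [299.2 604. ] side [100.  221.6]
0.14 0.15 top [282.4 617.6] side [104.8 360.8]
0.14 0.19 top [270.4 609.6] side [ 98.4 274.4]
0.14 0.22 top [260.8 603.2] side [ 92.8 207.2]
0.15 0.15 top [247.2 616.8] side [ 98.4 347.2]
0.15 0.19 top [233.6 608.8] side [ 91.2 260.8]
0.15 0.22 top [223.2 601.6] side [ 85.6 193.6]
(600, 800, 3)
```

```bash
python3 - <<'E'
from h import *
im=cv2.imread('pics/side0.png')
p=np.array([.2447,.492,.1881]); d=np.array([.4456,.8952,0])
for q in (p,p+d*.0465,p-d*.0465,p+[0,0,.025]): print(proj('side',q),(proj('side',q)-[140,60])*6)
cv2.imwrite('pics/s0c.png',cv2.resize(im[60:160,140:240],None,fx=6,fy=6,interpolation=cv2.INTER_CUBIC))
E
```

```text
[196.3 131.6] [337.8 429.6]
[200.4 125.2] [362.4 391.2]
[192.  138.3] [312.  469.8]
[195.2 125.2] [331.2 391.2]
```

View pics/s0c.png

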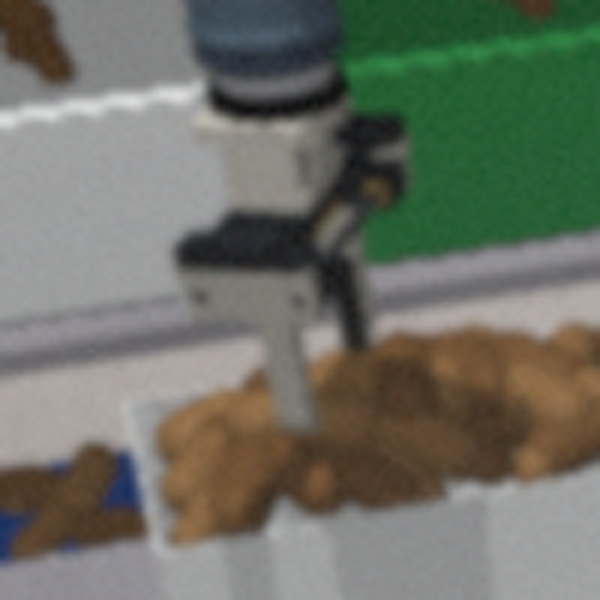

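```bash
python3 - <<'E'
from h import *
print(arm.hold_point_z, [a for a in dir(arm) if a[0]!='_'],[a for a in dir(imaging) if a[0]!='_'], arm.state()['finger_gap'])
E
```

```text
0.0188 ['PlanningError', 'finish_job', 'hold_point_z', 'state'] ['calibration', 'camera', 'pinpoint', 'regions_of'] 0.190298407987136
```

```bash
python3 -m pendant '[[[0,0,0],[0,0,0],-1],[[0,0,0],[0,0,0],-1],[[0,0,0],[0,0,0],-0.6],[[0,0,0],[0,0,0],-0.5],[[0,0,0],[0,0,0],-0.5]]' 15
python3 - <<'E'
from h import *
p=arm.state()['tool_pos'];g=arm.state()['finger_gap'];print(p,g)
crop('side',260,140,340,220,8,'s5.png')
for dz in (0,.02,.026,.032):
  for s in(-1,1): print(dz,s,(proj('side',p+[s*(g*.0465+.004),0,dz])-[260,140])*8)
E
```

```text
clock: 4.7
tool_pos: [0.505, 0.1184, 0.1078]
tool_rot: [-2.211, -2.232, 0.0]
contact_force: [0.7, 0.1, 0.5]
finger_gap: 0.57
[0.50502764 0.11842102 0.10780582] 0.570406115043079
0 -1 [262.4 451.2]
0 1 [410.4 419.2]
0.02 -1 [260.  409.6]
0.02 1 [409.6 377.6]
0.026 -1 [259.2 396.8]
0.026 1 [408.8 364.8]
0.032 -1 [259.2 384.8]
0.032 1 [408.8 352.8]
```

View pics/s5.png

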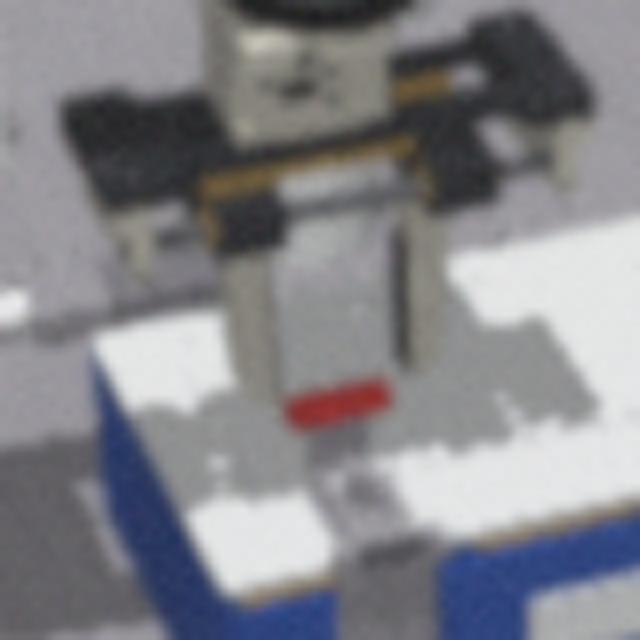

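The images and the closing test both say the finger ends are about 24 mm above the reported TCP: the fingers closed above the bar. I'll go lower in small steps, watching the force.

```bash
python3 -m pendant '[[[0,0,0],[0,0,0],-0.6],[[0,0,-0.008],[0,0,0],-0.6],[[0,0,-0.016],[0,0,0],-0.6],[[0,0,-0.016],[0,0,0],-0.6]]' 15;  python3 -m pendant '[[[0,0,-0.004],[0,0,0],-0.6],[[0,0,-0.007],[0,0,0],-0.4],[[0,0,-0.007],[0,0,0],-0.4]]' 15
python3 - <<'E'
from h import *
crop('side',260,140,340,220,8,'s6.png')
E
```

```text
clock: 5.15
tool_pos: [0.5038, 0.1184, 0.0902]
tool_rot: [-2.209, -2.23, 0.003]
contact_force: [0.1, 0.0, 0.5]
finger_gap: 0.798
clock: 5.45
tool_pos: [0.5048, 0.1184, 0.0844]
tool_rot: [-2.211, -2.232, 0.001]
contact_force: [0.2, -0.0, 0.5]
finger_gap: 0.712
```

View pics/s6.png

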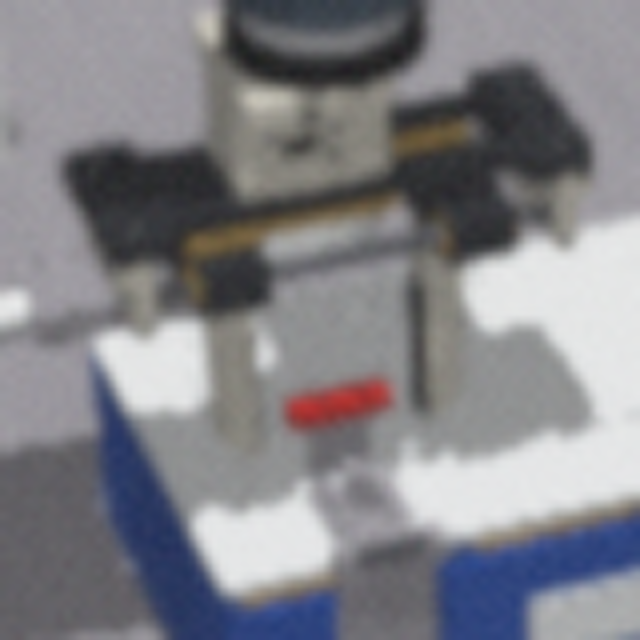

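```bash
python3 -m pendant '[[[0,0,-0.003],[0,0,0],0],[[0,0,-0.003],[0,0,0],1],[[0,0,-0.003],[0,0,0],1],[[0,0,-0.003],[0,0,0],1],[[0,0,-0.003],[0,0,0],1],[[0,0,-0.003],[0,0,0],1],[[0,0,-0.003],[0,0,0],1]]' 15
python3 - <<'E'
from h import *
crop('side',260,140,340,220,8,'s7.png')
print(arm.state()['finger_gap'])
E
```

```text
clock: 6.2
tool_pos: [0.5049, 0.1184, 0.0819]
tool_rot: [-2.211, -2.232, 0.0]
contact_force: [-0.6, 0.3, 1.2]
finger_gap: 0.431
0.4288405577137608
```

View pics/s7.png

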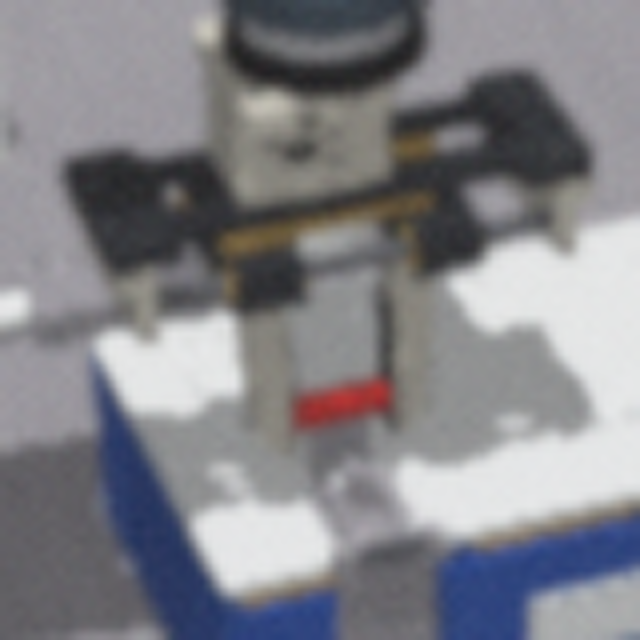

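```bash
python3 -m pendant '[[[0,-0.0058,0.01],[0,0,0],1],[[0,-0.0132,0.0188],[0,0,0],1],[[0,-0.022,0.0262],[0,0,0],1],[[0,-0.032,0.032],[0,0,0],1],[[0,-0.0429,0.036],[0,0,0],1],[[0,-0.0542,0.038],[0,0,0],1],[[0,-0.0658,0.038],[0,0,0],1],[[0,-0.0771,0.036],[0,0,0],1],[[0,-0.088,0.032],[0,0,0],1],[[0,-0.098,0.0262],[0,0,0],1],[[0,-0.098,0.0262],[0,0,0],1]]' 15
python3 - <<'E'
from h import *
crop('side',250,130,350,230,7,'s8.png')
E
```

```text
clock: 7.35
tool_pos: [0.5063, 0.0175, 0.1081]
tool_rot: [2.21, 2.228, -0.0]
contact_force: [3.0, -4.4, 4.8]
finger_gap: 0.429
```

View pics/s8.png

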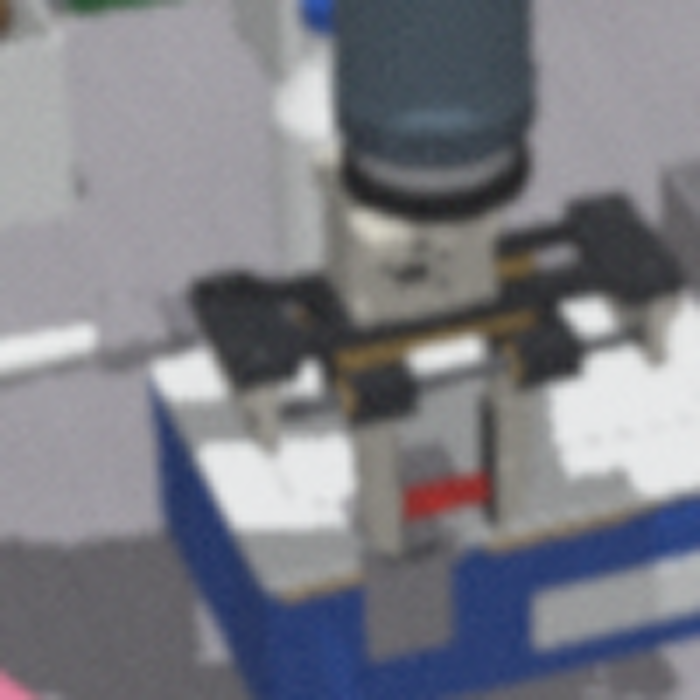

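```bash
python3 -m pendant '[[[0,-0.0088,-0.0074],[0,0,0],1],[[0,-0.0162,-0.0162],[0,0,0],1],[[0,-0.022,-0.0262],[0,0,0],1],[[0,-0.022,-0.0262],[0,0,0],1],[[0,-0.022,-0.0262],[0,0,0],-1],[[0,-0.022,-0.0262],[0,0,0],-1],[[0,-0.022,-0.0262],[0,0,0],-1],[[0,-0.022,0.01],[0,0,0],-1],[[0,-0.022,0.06],[0,0,0],-1],[[0,-0.07,0.1],[0,0,0],-1]]' 15
python3 - <<'E'
from h import *
crop('side',250,130,350,230,7,'s9.png'); crop('top',220,110,500,310,2.8,'t9.png')
E
```

```text
clock: 8.4
tool_pos: [0.505, -0.0368, 0.2026]
tool_rot: [-2.205, -2.237, -0.003]
contact_force: [1.0, -0.9, -0.1]
finger_gap: 0.898
```

View pics/s9.png

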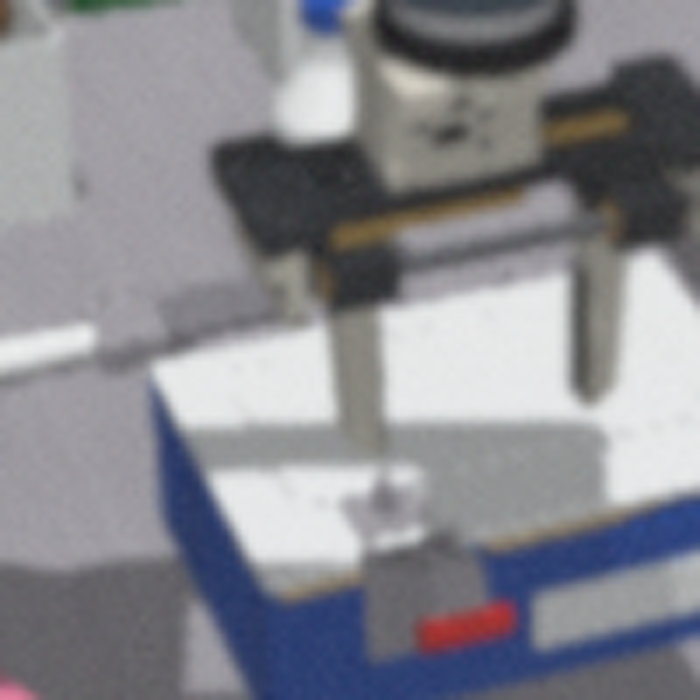

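```bash
python3 - <<'E'
from h import *
np.set_printoptions(precision=4,suppress=True)
for c,rg in (('side',(330,280,390,345)),('top',(400,190,490,225))):
    im=imaging.camera(c).astype(int); cv2.imwrite(f'pics/f_{c}.png',im[:,:,::-1])
    m=(im[:,:,1]>im[:,:,0]+25)&(im[:,:,1]>im[:,:,2]+20)
    M=np.zeros_like(m);M[rg[1]:rg[3],rg[0]:rg[2]]=1;m&=M
    v,u=np.nonzero(m);print(c,len(u),u.mean(),v.mean(),u.min(),u.max(),v.min(),v.max())
    P=np.array([onplane(c,a,b,.04 if c=='top' else .03)[:2] for a,b in zip(u,v)],np.float32)
    print(cv2.minAreaRect(P),P.min(0),P.max(0))
for n in('scraper','scraper_tip','scraper_grip'):
    for c in('side','top'): print(n,c,[np.round(r['at'],4) for r in imaging.pinpoint(c,n) if r['at'][1]<-.15])
s=np.array([.5146,-.336]);e=np.array([.052,.9986]);n=np.array([-.9986,.052])
for p in ((-50,-9,28),(-50,9,28),(50,-9,28),(50,9,28),(120,0,3.5)):
    q=np.r_[s+e*p[0]/1e3+n*p[1]/1e3,.012+p[2]/1e3]; print(p,q,proj('side',q),proj('top',q))
E
```

```text
side 274 361.24817518248176 317.2153284671533 352 371 300 336
((0.5115447044372559, -0.332755982875824), (0.11529414355754852, 0.02246120758354664), 86.665771484375) [ 0.4976 -0.3898] [ 0.5239 -0.2756]
top 246 458.7723577235772 210.0121951219512 441 479 206 214
((0.5100079774856567, -0.3270012438297272), (0.10023809969425201, 0.018138093873858452), 86.98967742919922) [ 0.5003 -0.3771] [ 0.5202 -0.277 ]
scraper side [array([ 0.5148, -0.3346,  0.0151])]
scraper top [array([ 0.5144, -0.3312,  0.0103])]
scraper_tip side [array([ 0.5192, -0.2137,  0.0205])]
scraper_tip top []
scraper_grip side [array([ 0.5145, -0.316 ,  0.0291])]
scraper_grip top [array([ 0.5104, -0.3195,  0.0286])]
(-50, -9, 28) [ 0.521  -0.3864  0.04  ] [374.  329.8] [482.4 206.6]
(-50, 9, 28) [ 0.503  -0.3855  0.04  ] [367.1 331.6] [482.3 213.5]
(50, -9, 28) [ 0.5262 -0.2865  0.04  ] [359.5 300. ] [444.5 203.5]
(50, 9, 28) [ 0.5082 -0.2856  0.04  ] [353.  301.5] [444.3 210.3]
(120, 0, 3.5) [ 0.5208 -0.2162  0.0155] [346.9 288.1] [415.3 205.9][ WARN:0@5.006] global loadsave.cpp:1063 imwrite_ Unsupported depth image for selected encoder is fallbacked to CV_8U.
```

View pics/t9.png

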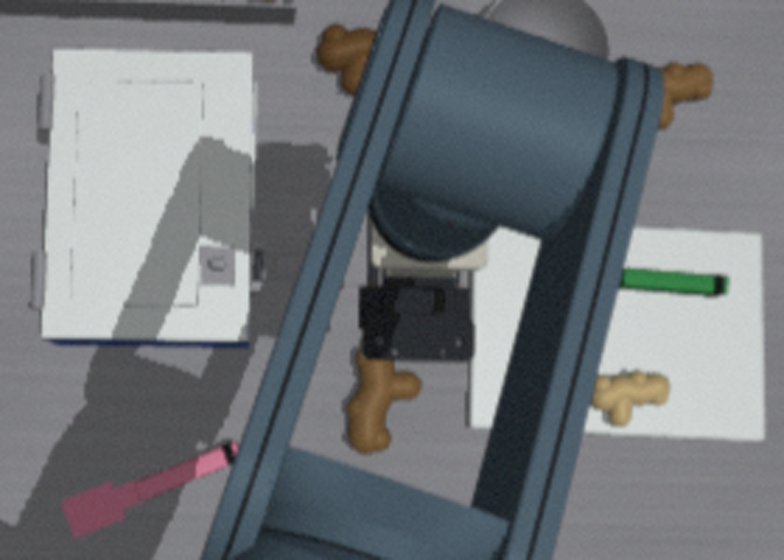

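```bash
python3 -m pendant '[[[0,-0.05,0],[0,0,-3.4],-1],[[0,-0.1,0],[0,0,-3.4],-1],[[0,-0.15,0],[0,0,-3.4],-1],[[0.004,-0.2,0],[0,0,-3.4],-1],[[0.008,-0.26,0],[0,0,-3.4],-1],[[0.008,-0.26,-0.05],[0,0,-3.4],-1],[[0.008,-0.26,-0.1],[0,0,-3.4],-0.7],[[0.008,-0.26,-0.12],[0,0,-3.4],-0.7],[[0.008,-0.26,-0.12],[0,0,-3.4],-0.7],[[0.008,-0.26,-0.12],[0,0,-3.4],-0.7]]' 15
python3 - <<'E'
from h import *
s=arm.state();p=s['tool_pos'];print(p,s['finger_gap'])
crop('side',310,230,410,330,7,'s10.png')
for dz in (0,.024): print((proj('side',p+[0,0,dz])-[310,230])*7)
E
```

```text
clock: 9.9
tool_pos: [0.5133, -0.2997, 0.0801]
tool_rot: [-2.275, -2.165, 0.0]
contact_force: [-0.7, -0.4, 0.2]
finger_gap: 0.853
[ 0.51329166 -0.29969219  0.08007249] 0.8528811645131316
[333.2 450.8]
[336.  404.6]
```

View pics/s10.png

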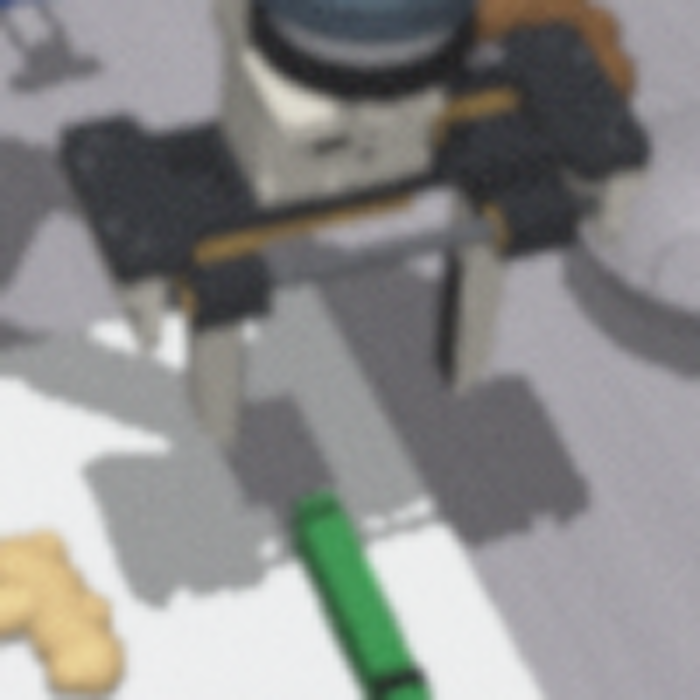

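```bash
python3 -m pendant '[[[0,-0.01,-0.04],[0,0,0],-0.7],[[0,-0.01,-0.07],[0,0,0],-0.5],[[0,-0.01,-0.078],[0,0,0],-0.4],[[0,-0.01,-0.078],[0,0,0],-0.4],[[0,-0.01,-0.078],[0,0,0],-0.4]]' 15; python3 -m pendant '[[[0,0,-0.003],[0,0,0],-0.4],[[0,0,-0.006],[0,0,0],-0.4]]'
python3 - <<'E'
from h import *
s=arm.state();p=s['tool_pos'];print(p,s['finger_gap'])
crop('side',310,250,410,350,7,'s11.png')
for dz in (0,.024): print((proj('side',p+[0,0,dz])-[310,250])*7)
E
```

```text
clock: 10.45
tool_pos: [0.5145, -0.3109, 0.0043]
tool_rot: [2.273, 2.163, 0.001]
contact_force: [-0.2, 0.6, 0.0]
finger_gap: 0.699
clock: 10.65
tool_pos: [0.5141, -0.3108, -0.0024]
tool_rot: [2.274, 2.163, 0.0]
contact_force: [-0.3, -0.4, -0.9]
finger_gap: 0.7
[ 0.51409589 -0.31077313 -0.00241   ] 0.6999674562509014
[338.1 481.6]
[340.9 438.9]
```

View pics/s11.png

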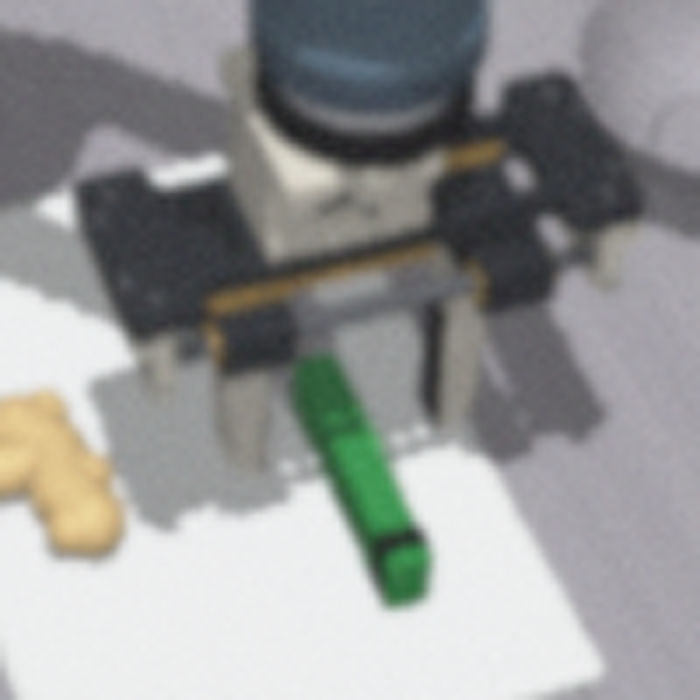

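```bash
python3 -m pendant '[[[0,0,-0.002],[0,0,0],-0.4],[[0,0,-0.002],[0,0,0],-0.4]]'; python3 -m pendant '[[[0,0,-0.002],[0,0,0],-0.4],[[0,0,-0.002],[0,0,0],-0.4]]';python3 -m pendant '[[[0,0,-0.002],[0,0,0],-0.4],[[0,0,-0.002],[0,0,0],-0.4]]'
```

```text
clock: 10.9
tool_pos: [0.513, -0.3099, -0.006]
tool_rot: [-2.276, -2.165, 0.0]
contact_force: [-0.3, -0.1, -0.2]
finger_gap: 0.697
clock: 11.1
tool_pos: [0.5129, -0.3099, -0.0082]
tool_rot: [-2.276, -2.165, 0.0]
contact_force: [0.3, 1.1, -0.5]
finger_gap: 0.698
clock: 11.3
tool_pos: [0.5128, -0.3099, -0.0103]
tool_rot: [-2.276, -2.165, 0.0]
contact_force: [-0.6, 0.9, -0.5]
finger_gap: 0.697
```

```bash
python3 -m pendant '[[[0,0,0],[0,0,0],1],[[0,0,0],[0,0,0],1],[[0,0,0],[0,0,0],1],[[0,0,0],[0,0,0],1],[[0,0,0],[0,0,0],1],[[0,0,0],[0,0,0],1],[[0,0,0],[0,0,0],1]]' 60; python3 -m pendant '[[[0,0,0],[0,0,0],1],[[0,0,0.01],[0,0,0],1],[[0,0,0.03],[0,0,0],1],[[0,0,0.065],[0,0,0],1],[[0,0,0.1],[0,0,0],1],[[0,0,0.1],[0,0,0],1],[[0,0,0.1],[0,0,0],1]]' 60
python3 - <<'E'
from h import *
crop('side',300,200,420,320,6,'s12.png');crop('top',380,150,500,250,6,'t12.png')
E
```

```text
clock: 12.0
tool_pos: [0.5131, -0.31, -0.0099]
tool_rot: [2.276, 2.165, 0.0]
contact_force: [-0.0, 0.2, -0.2]
finger_gap: 0.187
clock: 12.7
tool_pos: [0.5135, -0.3104, 0.0913]
tool_rot: [2.274, 2.164, 0.0]
contact_force: [0.3, 0.5, -1.4]
finger_gap: 0.191
```

View pics/s12.png

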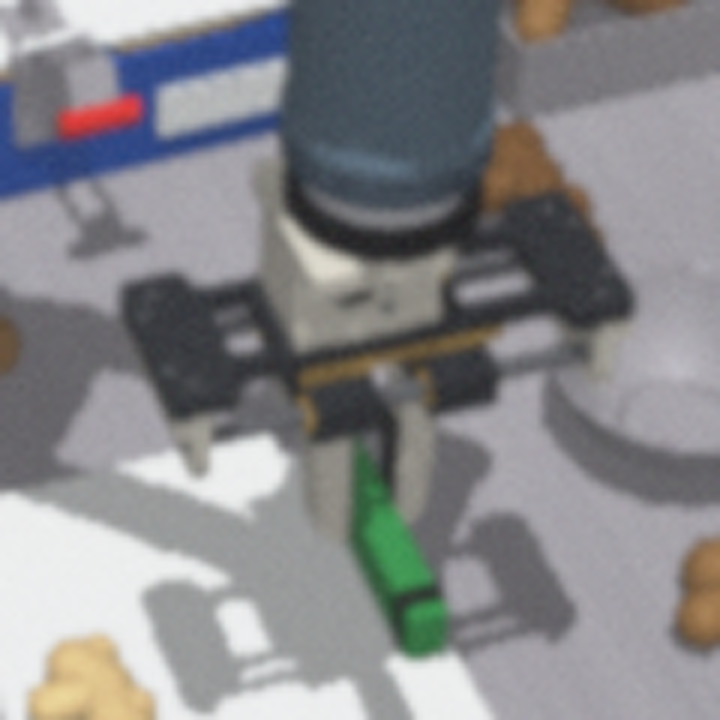

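View pics/t12.png

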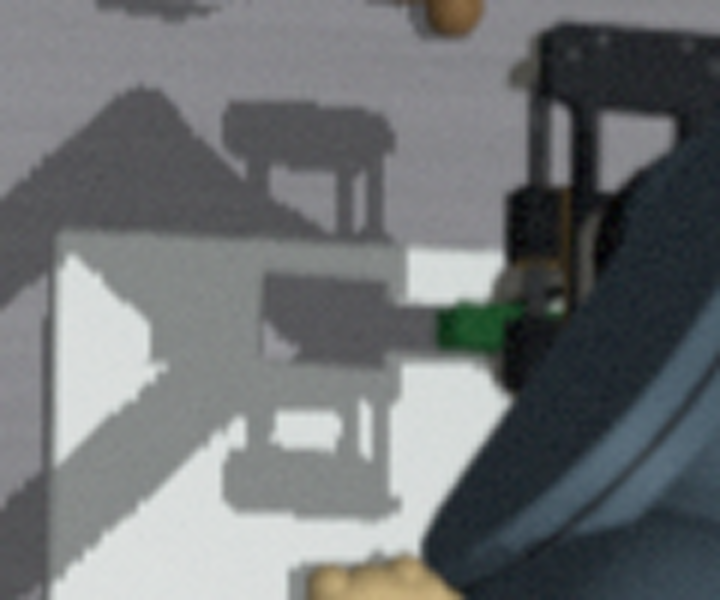

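```bash
python3 - <<'E'
from h import *
for n,(u,v,z) in dict(tipL=(262,272,.117),tipR=(262,360,.117),back=(386,320,.117),hf=(438,328,.14)).items():
    print(n,onplane('top',380+u/6,150+v/6,z))
for c in('side','top'): print(c,[(np.round(r['at'],4),round(r['score'],2)) for r in imaging.pinpoint(c,'scraper_tip')],[(np.round(r['at'],4),round(r['score'],2)) for r in imaging.pinpoint(c,'scraper')])
print(arm.state()['clock'],arm.state()['tool_pos'])
E
```

```text
tipL [ 0.53314214 -0.21084945  0.117     ]
tipR [ 0.49738111 -0.21049571  0.117     ]
back [ 0.51516582 -0.26101298  0.117     ]
hf [ 0.5092292  -0.27414038  0.14      ]
side [(array([0.2771, 0.2233, 0.0053]), 0.88), (array([ 0.5214, -0.2105,  0.1183]), 0.72), (array([ 0.4712, -0.2828,  0.0037]), 0.69)] [(array([ 0.3246,  0.1173, -0.0017]), 0.89), (array([ 0.5152, -0.3327,  0.1135]), 0.75), (array([0.4467, 0.3904, 0.0043]), 0.52), (array([ 0.7256, -0.2071,  0.0047]), 0.36)]
top [(array([ 0.5214, -0.2119,  0.1155]), 0.92), (array([ 0.2769,  0.2275, -0.0003]), 0.65)] [(array([0.3252, 0.1192, 0.0008]), 0.7), (array([ 0.514 , -0.3327,  0.1096]), 0.55)]
13.0 [ 0.51237064 -0.30943469  0.08873598]
```

```bash
python3 -m pendant '[[[0.035,0.02,0],[0,0,1],1],[[0.07,0.05,0],[0,0,2],1],[[0.1,0.09,0],[0,0,3.4],1],[[0.115,0.13,0],[0,0,3.4],1],[[0.115,0.17,-0.01],[0,0,3.4],1],[[0.115,0.21,-0.02],[0,0,3.4],1],[[0.115,0.24,-0.03],[0,0,3.4],1],[[0.115,0.24,-0.034],[0,0,3.4],1],[[0.115,0.24,-0.034],[0,0,3.4],1],[[0.115,0.24,-0.034],[0,0,3.4],1]]' 60
python3 - <<'E'
from h import *
crop('side',300,150,420,270,6,'s13.png');crop('top',290,120,410,220,6,'t13.png')
for c in('side','top'): print(c,[(np.round(r['at'],4),round(r['score'],2)) for r in imaging.pinpoint(c,'scraper_tip')],[(np.round(r['at'],4),round(r['score'],2)) for r in imaging.pinpoint(c,'pry_gap')])
print(arm.state()['clock'],arm.state()['tool_pos'])
E
```

```text
clock: 14.0
tool_pos: [0.6282, -0.071, 0.0559]
tool_rot: [2.211, 2.231, -0.001]
contact_force: [-0.1, -0.1, -0.8]
finger_gap: 0.188
side [(array([0.6292, 0.0268, 0.0814]), 0.63), (array([0.2778, 0.2245, 0.0063]), 0.57), (array([0.5046, 0.0607, 0.0998]), 0.28)] [(array([0.6302, 0.0693, 0.0815]), 0.93), (array([0.5058, 0.0603, 0.0976]), 0.24)]
top [(array([0.632 , 0.0263, 0.0821]), 0.65)] [(array([0.633 , 0.065 , 0.0831]), 0.81), (array([0.6294, 0.0686, 0.0851]), 0.48)]
14.3 [ 0.6282304  -0.07097828  0.05637278]
```

View pics/s13.png

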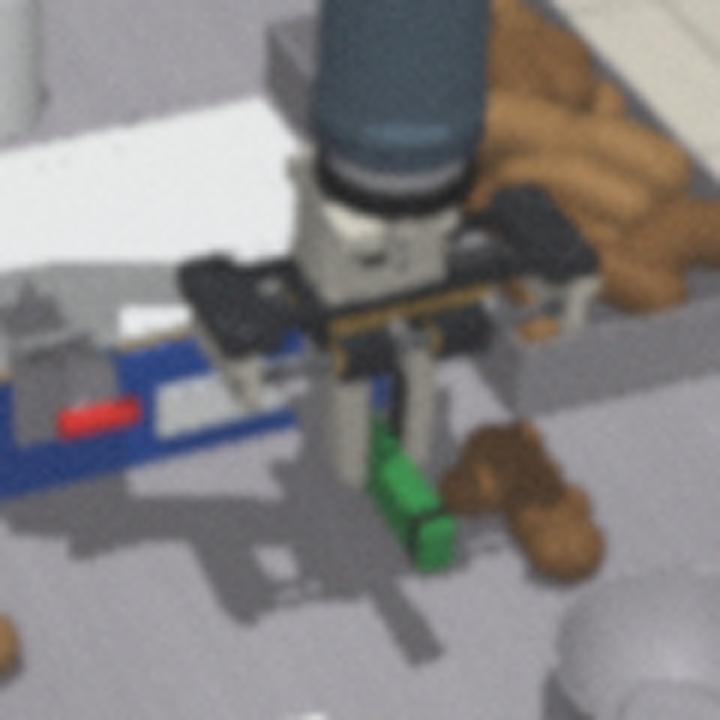

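View pics/t13.png

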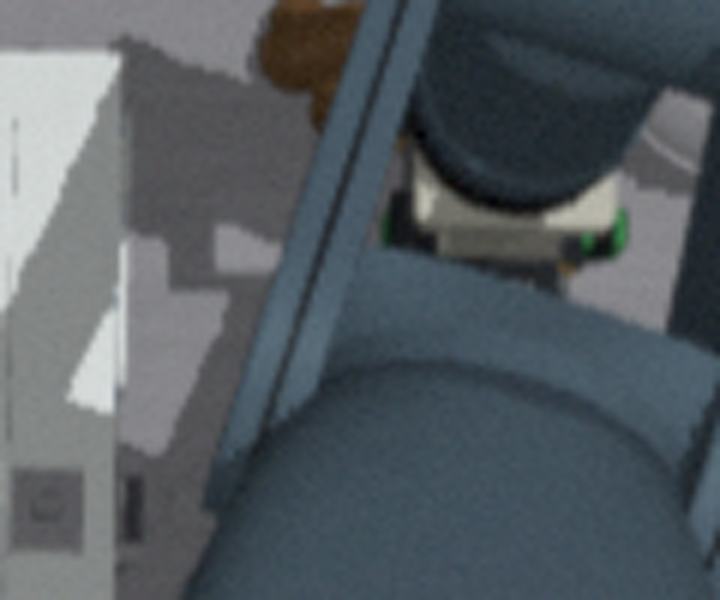

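```bash
python3 -m pendant '[[[0,0.01,-0.0015],[0,0,0],1],[[0,0.025,-0.0015],[0,0,0],1],[[0,0.035,-0.0015],[0,0,0],1],[[0,0.04,-0.0015],[0,0,0],1],[[0,0.045,-0.0015],[0,0,0],1],[[0,0.05,-0.0015],[0,0,0],1],[[0,0.05,-0.0015],[0,0,0],1]]' 60;  python3 -m pendant '[[[0,0.004,0],[0,0,0],1],[[0,0.008,0],[0,0,0],1],[[0,0.012,0],[0,0,0],1],[[0,0.015,0],[0,0,0],1],[[0,0.015,0],[0,0,0],1]]' 60
python3 - <<'E'
from h import *
crop('side',300,150,420,270,6,'s14.png');crop('top',290,120,410,220,6,'t14.png')
E
```

```text
clock: 15.0
tool_pos: [0.628, -0.0193, 0.0546]
tool_rot: [-2.21, -2.233, -0.0]
contact_force: [-0.4, 0.8, -1.5]
finger_gap: 0.186
clock: 15.5
tool_pos: [0.628, -0.0046, 0.0545]
tool_rot: [-2.21, -2.232, 0.0]
contact_force: [0.0, 0.3, -0.7]
finger_gap: 0.187
```

View pics/s14.png

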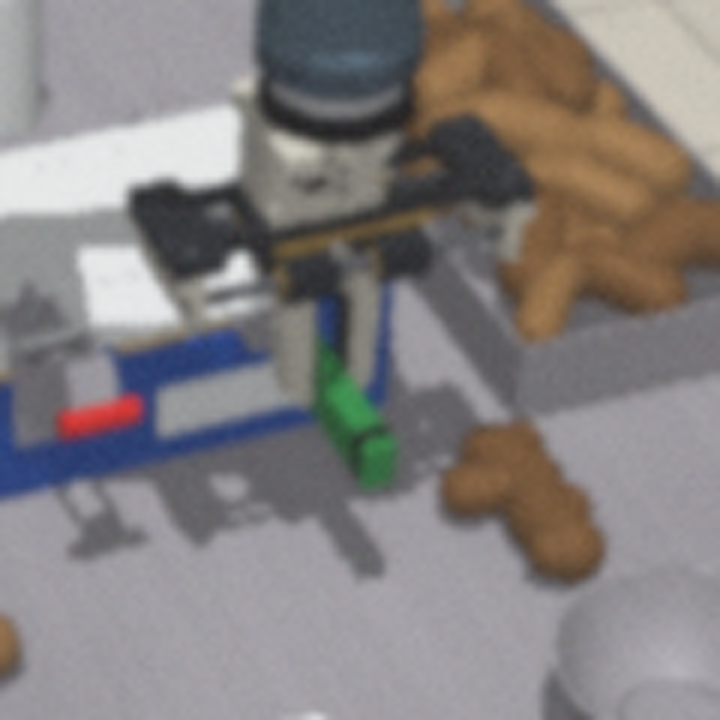

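View pics/t14.png

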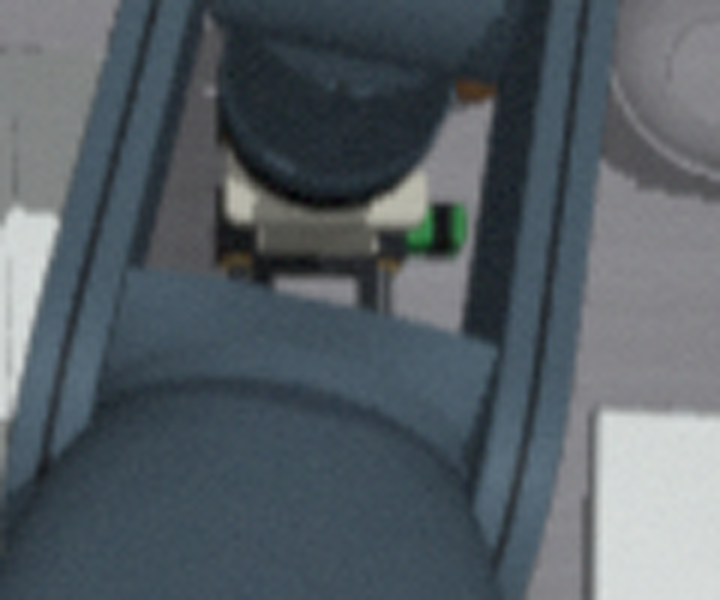

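```bash
python3 -m pendant '[[[0,0,0.003],[0,0,0],1],[[0,0.0001,0.009],[0,0,0],1],[[0,0.0006,0.016],[0,0,0],1],[[0,0.0013,0.023],[0,0,0],1],[[0,0.0023,0.03],[0,0,0],1],[[0,0.0037,0.0365],[0,0,0],1],[[0,0.0052,0.043],[0,0,0],1],[[0,0.0052,0.043],[0,0,0],1]]' 60
python3 - <<'E'
from h import *
crop('side',270,110,420,250,5,'s15.png')
E
```

```text
clock: 16.4
tool_pos: [0.6286, 0.0004, 0.0989]
tool_rot: [2.21, 2.231, 0.002]
contact_force: [-0.3, -0.9, -1.5]
finger_gap: 0.191
```

View pics/s15.png

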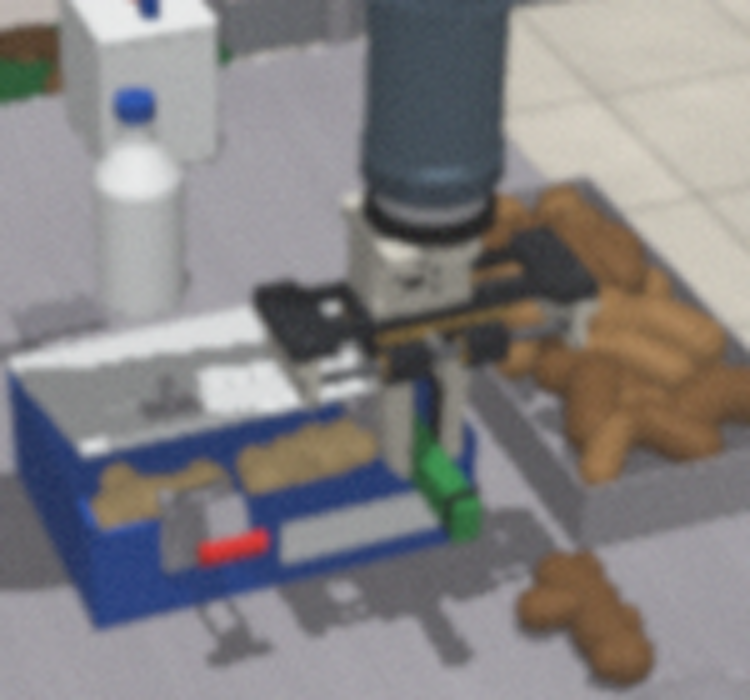

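```bash
python3 -m pendant '[[[0,0.002,0.0065],[0,0,0],1],[[0,0.0041,0.013],[0,0,0],1],[[0,0.0065,0.019],[0,0,0],1],[[0,0.0092,0.025],[0,0,0],1],[[0,0.0122,0.031],[0,0,0],1],[[0,0.0154,0.037],[0,0,0],1],[[0,0.019,0.043],[0,0,0],1],[[0,0.0227,0.0483],[0,0,0],1],[[0,0.0268,0.054],[0,0,0],1],[[0,0.0308,0.059],[0,0,0],1],[[0,0.0308,0.059],[0,0,0],1]]' 60
python3 - <<'E'
from h import *
crop('side',270,80,420,220,5,'s16.png')
E
```

```text
clock: 17.55
tool_pos: [0.6283, 0.032, 0.1576]
tool_rot: [2.21, 2.233, 0.002]
contact_force: [-0.8, 0.5, -1.1]
finger_gap: 0.189
```

View pics/s16.png

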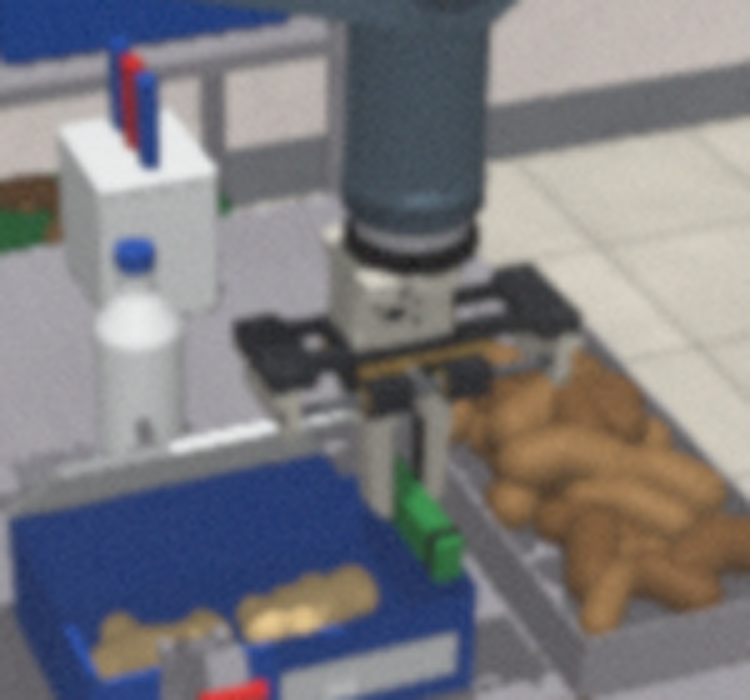

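```bash
python3 -m pendant '[[[0,0.0045,0.005],[0,0,0],1],[[0,0.0092,0.0099],[0,0,0],1],[[0,0.014,0.0145],[0,0,0],1],[[0,0.019,0.019],[0,0,0],1],[[0,0.0243,0.023],[0,0,0],1],[[0,0.0297,0.027],[0,0,0],1],[[0,0.0355,0.031],[0,0,0],1],[[0,0.0412,0.0344],[0,0,0],1],[[0,0.0529,0.0406],[0,0,0],1],[[0,0.0529,0.0406],[0,0,0],1]]' 60
python3 - <<'E'
from h import *
crop('side',230,60,380,200,5,'s17.png'); crop('top',180,100,380,260,4,'t17.png')
for c in('side','top'): print(c,[(np.round(r['at'],4),round(r['score'],2)) for r in imaging.pinpoint(c,'lid_edge')],[(np.round(r['at'],4),round(r['score'],2)) for r in imaging.pinpoint(c,'scraper_tip')])
E
```

```text
clock: 18.6
tool_pos: [0.6286, 0.0861, 0.1983]
tool_rot: [2.209, 2.233, 0.004]
contact_force: [0.5, -0.1, -0.3]
finger_gap: 0.187
side [(array([0.6307, 0.1744, 0.254 ]), 0.92), (array([ 0.4095, -0.2884,  0.0105]), 0.63)] [(array([0.2767, 0.2234, 0.0012]), 0.75), (array([0.6298, 0.1837, 0.2236]), 0.72)]
top [] [(array([0.6335, 0.1865, 0.2236]), 0.77)]
```

View pics/s17.png

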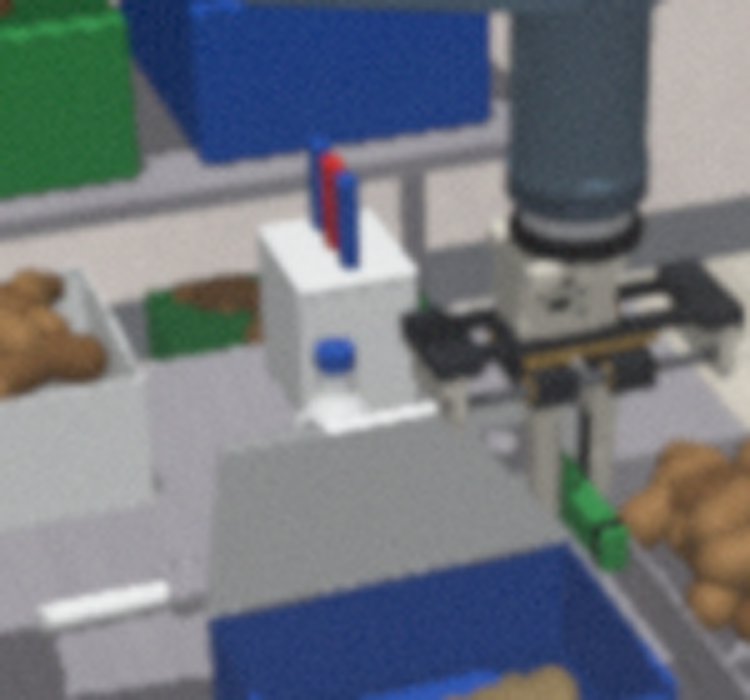

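View pics/t17.png

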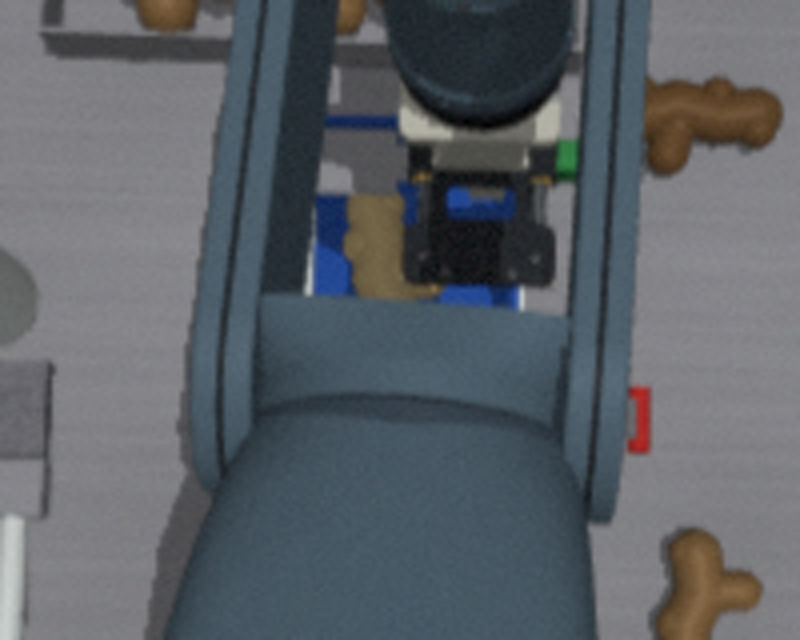

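```bash
python3 -m pendant '[[[0,-0.03,0],[0,0,0],1],[[0,-0.07,0],[0,0,0],1],[[0,-0.115,0],[0,0,0],1],[[-0.01,-0.16,0],[0,0,0],1],[[-0.03,-0.2,0],[0,0,-1],1],[[-0.06,-0.24,0],[0,0,-2],1],[[-0.09,-0.28,0],[0,0,-3.4],1],[[-0.115,-0.32,-0.02],[0,0,-3.4],1],[[-0.115,-0.36,-0.04],[0,0,-3.4],1],[[-0.115,-0.396,-0.06],[0,0,-3.4],1],[[-0.115,-0.396,-0.09],[0,0,-3.4],1],[[-0.115,-0.396,-0.12],[0,0,-3.4],1]]' 60
python3 -m pendant '[[[0,0,-0.03],[0,0,0],1],[[0,0,-0.055],[0,0,0],1],[[0,0,-0.06],[0,0,0],1],[[0,0,-0.06],[0,0,0],1]]' 60
python3 - <<'E'
from h import *
s=arm.state();print(s['tool_pos'],s['tool_rot'],s['clock'])
crop('side',300,220,420,340,6,'s18.png'); 
E
```

```text
clock: 20.1
tool_pos: [0.5127, -0.3142, 0.0763]
tool_rot: [2.279, 2.161, 0.001]
contact_force: [1.4, 1.3, -2.2]
finger_gap: 0.183
clock: 20.5
tool_pos: [0.5126, -0.3119, 0.0165]
tool_rot: [-2.275, -2.164, 0.0]
contact_force: [0.9, -0.3, -0.8]
finger_gap: 0.189
[ 0.51256857 -0.31187994  0.01651751] [-2.27528889e+00 -2.16355390e+00  3.08516303e-05] 20.5
```

View pics/s18.png

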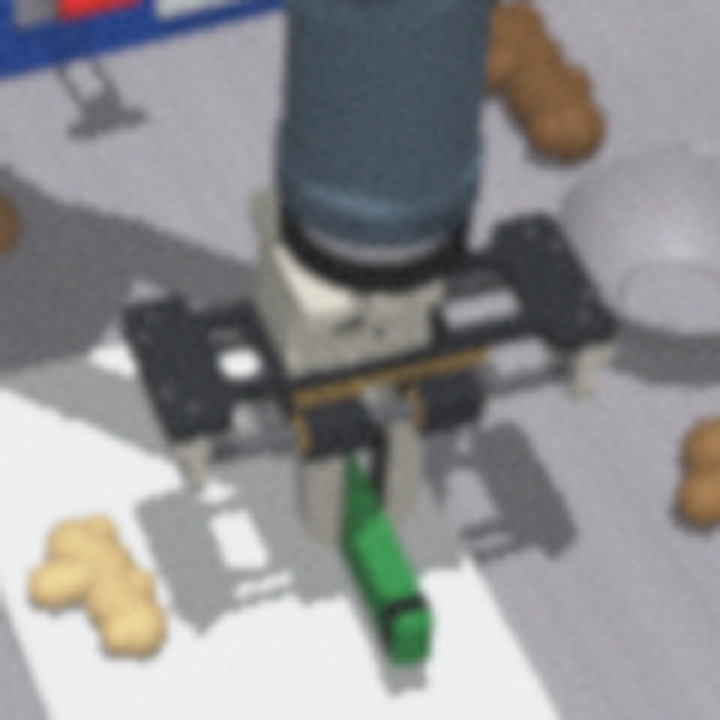

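```bash
python3 -m pendant '[[[0,0,-0.01],[0,0,0],1],[[0,0,-0.02],[0,0,0],1],[[0,0,-0.0235],[0,0,0],1],[[0,0,-0.0255],[0,0,0],1],[[0,0,-0.0255],[0,0,0],1],[[0,0,-0.0255],[0,0,0],1]]' 60
```

```text
clock: 21.15
tool_pos: [0.5132, -0.3122, -0.0082]
tool_rot: [2.276, 2.165, 0.0]
contact_force: [-0.3, -0.5, -1.1]
finger_gap: 0.188
```

```bash
python3 -m pendant '[[[0,0,-0.0015],[0,0,0],1],[[0,0,-0.0015],[0,0,0],1],[[0,0,-0.0015],[0,0,0],1]]' 60; python3 -m pendant '[[[0,0,0],[0,0,0],0.3],[[0,0,0],[0,0,0],0],[[0,0,0],[0,0,0],-0.3],[[0,0,0],[0,0,0],-0.4],[[0,0,0],[0,0,0],-0.4],[[0,0,0.03],[0,0,0],-0.4],[[0,0,0.08],[0,0,0],-0.4],[[0,0,0.13],[0,0,0],-0.4],[[0,0,0.18],[0,0,0],-0.4],[[-0.04,0,0.22],[0,0,0],-0.4],[[-0.08,0,0.24],[0,0,0],-0.4],[[-0.08,0,0.24],[0,0,0],-0.4]]' 30
python3 -m pendant '[[[-0.03,0.04,0],[0,0,0],-0.4],[[-0.06,0.08,0],[0,0,0],-0.4],[[-0.08,0.13,0],[0,0,0],-0.4],[[-0.1,0.18,0],[0,0,0],-0.4],[[-0.1,0.23,0],[0,0,0],-0.4],[[-0.1,0.28,0],[0,0,0],-0.4],[[-0.1,0.28,0],[0,0,0],-0.4]]'
python3 - <<'E'
from h import *
for c in('side','top'): cv2.imwrite(f'pics/{c}19.png',imaging.camera(c)[:,:,::-1])
crop('side',300,220,420,340,6,'s19.png')
for c in('side','top'):
  for n in('lid_edge','scraper','scraper_tip','hasp_grip'): print(c,n,[(np.round(r['at'],4),round(r['score'],2)) for r in imaging.pinpoint(c,n)[:3]])
print(arm.state()['clock'])
E
```

```text
clock: 21.45
tool_pos: [0.5131, -0.3122, -0.0097]
tool_rot: [2.276, 2.165, 0.0]
contact_force: [0.9, -0.2, -1.7]
finger_gap: 0.194
clock: 22.65
tool_pos: [0.431, -0.3134, 0.2348]
tool_rot: [2.273, 2.159, -0.003]
contact_force: [0.1, -0.6, -0.4]
finger_gap: 0.701
clock: 23.35
tool_pos: [0.332, -0.0273, 0.2299]
tool_rot: [-2.269, -2.171, -0.003]
contact_force: [0.7, 0.3, 0.2]
finger_gap: 0.698
side lid_edge [(array([ 0.5198, -0.216 ,  0.017 ]), 0.72), (array([0.629 , 0.1689, 0.2498]), 0.63)]
side scraper [(array([ 0.5145, -0.3346,  0.0143]), 0.95), (array([ 0.3263,  0.12  , -0.0037]), 0.94), (array([ 3.965e-01, -4.840e-02,  3.000e-04]), 0.45)]
side scraper_tip [(array([0.2773, 0.2269, 0.0008]), 0.82), (array([ 0.5202, -0.2161,  0.0179]), 0.66), (array([ 0.7062, -0.3295,  0.0016]), 0.45)]
side hasp_grip [(array([ 0.5073, -0.0065,  0.1054]), 0.7), (array([ 0.515 , -0.3188,  0.0304]), 0.36)]
top lid_edge [(array([0.6272, 0.1763, 0.2564]), 0.68), (array([0.5671, 0.2475, 0.0881]), 0.17)]
top scraper [(array([ 0.3249,  0.1171, -0.0017]), 0.67), (array([ 0.5157, -0.3366,  0.0118]), 0.64)]
top scraper_tip [(array([ 0.5179, -0.2114,  0.0148]), 0.89), (array([0.2758, 0.2246, 0.003 ]), 0.59)]
top hasp_grip [(array([ 0.7293, -0.2089, -0.0027]), 0.4)]
23.9
```

View pics/side19.png

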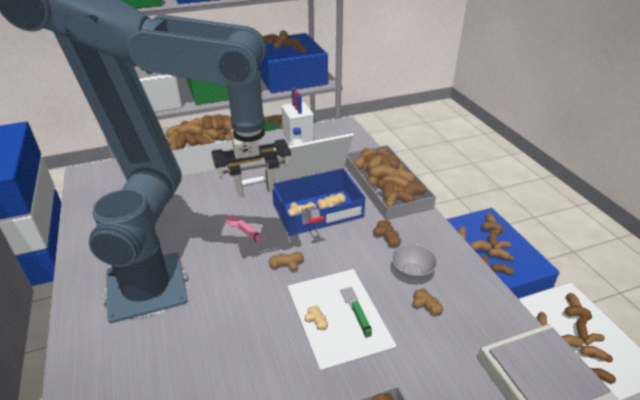

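View pics/top19.png

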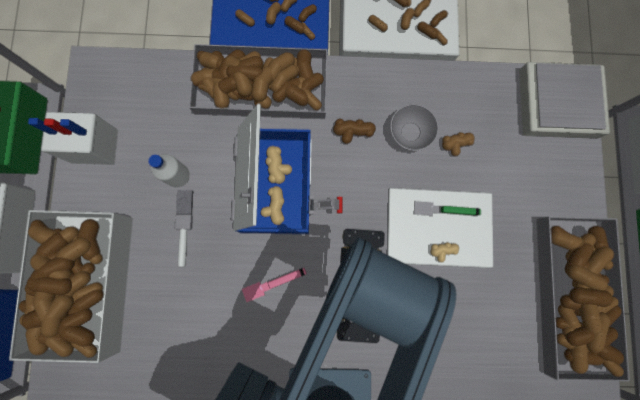

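View pics/s19.png

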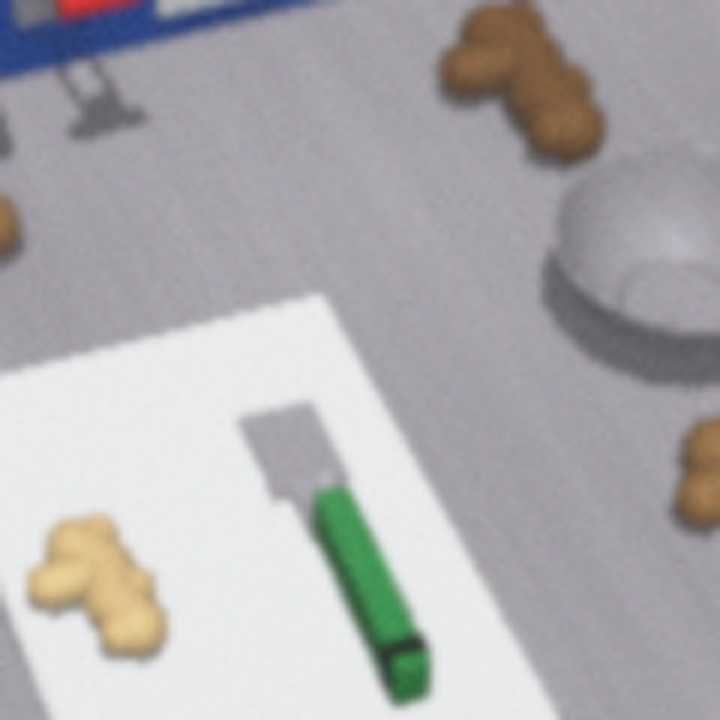

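All is as wanted: the lid stands at about 65°, the hasp is out front, the scraper lies flat on the board and the arm is clear. Handing in.

```bash
python3 -c "
from station import arm
print(arm.finish_job())"
```

```text
the job is handed in; nothing more can be done
None
```

I opened the case as asked and handed the job in at about 24 s on the robot's clock. In the last pictures everything is where it should be.

- **Hasp:** I pinched its red bar by the end faces and swung it right over. It now sticks out in front of the case, with the bar at about (0.507, -0.007, 0.105) m.
- **Lid:** I pushed the blade about 26 mm into the gap under the lid and levered it up with the scraper only. The lid's front edge now sits near z 0.25 m, about 65° open. The lid stayed there after the blade was withdrawn.
- **Scraper:** It lies flat and right side up on the white board, within a few millimetres of where it was. The peeled root, the brown roots, the bowl, the brush, the bottle and the pink look-alike appear unmoved.

**One disagreement:** the finger ends really sit about 20–25 mm above the reported tool position. My first attempt to pinch the bar closed above it without touching anything. I worked out the offset from the pictures and the closing test and allowed for it afterwards. The wrist force readings, taken at the end of each move, stayed within about 7 N.

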